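# Dispense one bottle cap and slide it to the yellow spot

### The arm

A 6-joint arm with a two-finger parallel gripper is mounted at the origin on the work surface. World frame = base frame: x ahead of the robot, y to its left, z up, the work surface at z = 0. Lengths are in mm, angles in rad, forces in N, time in s.
With the tool pointing down it reaches from about 350 to 875 mm from the base axis. Payload 4.2 kg.
Tool frame: the origin (TCP) lies at the very end of the fingers, on their centre line; the grasp point (between the pads) lies 19 mm behind it (arm.pinch_z is the distance from the TCP to the grasp point, in mm); x points along the fingers, y is the direction in which the jaws open and shut, and the axes are right-handed (so a half turn about x gives the same grasp; the last joint's range is limited). The gripper opens to 85 mm and grips with 20 to 120 N. Pads are 22 mm wide; open, the fingers measure 114 mm over their backs; the gripper's body (76 mm by 85 mm) begins 54 mm behind the grasp point. The pads swing forward as they close: fully open they stand 13 mm farther back than shut.
Start: joints at [1.49, 0.385, 0.008, 0, -1.194, -0.259], TCP at [208.279, 589.253, 231.312] pointing down, gripper open.
Joint ranges: [-3.14, 3.14], [-1.21, 2.06], [-1.07, 1.41], [-3.16, 2.05], [-2.99, -0.16], [-3.1, 3.1]. Speed limits (rad/s): [2.79, 2.79, 3.14, 3.14, 3.14, 3.14].

### API

Orientations are given as a unit quaternion [x, y, z, w].
In Python, from bench import arm gives the robot as it stands.
- The arm moves only by the tool drive_tool, never from a script. Its argument "motion" is a list of rows, each a list of 4 numbers: the shift along the tool's x, y, z in mm, then the turn about the tool's x in degrees. In form: [[dx, dy, dz, spin], ...]. A call has 1 to 10 rows; each row shifts and turns the commanded pose from where the row before left it, along the tool's axes as they then stand; what a row does not reach is not made up. A row lasts 1/12 s, in which the tool goes at most 41.7 mm and 7.16 degrees, less where a joint would pass 70% of its speed; a pose out of reach is approached as far as the arm can. A call with a gripper value outside its range is refused whole. "grip" is the finger opening in mm, from 0 to 85.4, set as the call begins (left out, the last holds). The fingers move at their own pace and stop on an object; the grip force is fixed at half the most. Time passes only in rows, so rows that do not move let the fingers close. It gives the time, the measured TCP pose, the force and the opening at its end, in the units of the state.
- arm.read_state(): the state, without advancing time (a new reading comes with each control period).
- arm.get_image(name): name is "side" or "top" or "wrist"; returns the picture (480x640x3 uint8, red, green, blue); there is no depth.
- arm.calibration(name): a dict with "K" (3x3 intrinsics, pixels), "distortion" ([k1, k2, p1, p2, k3] as OpenCV has them; the pictures are not rectified), "eye" and "attitude" of the camera in the world; the wrist camera has in their place "T_tool_cam" (4x4, takes a point from camera to tool coordinates, whose origin is the TCP and whose axes are the tool frame's). Camera axes: x right, y up, looking along -z (the intrinsics and any distortion apply to the point x, -y, -z); pixel columns grow to the right and rows downward; lengths in mm; the calibration is good to about 2 mm. A picture is of the moment at which its call begins: read the wrist's pose just before it. calibration takes no time and is no camera call.
- arm.job_done(): hands the job in, once; it reports no verdict.
The state is a dict: "clock": time; "joints": joint angles; "joint_vel": joint speeds; "joint_efforts": joint torques, N m; "position": TCP position; "ee_rot": TCP orientation; "contact_force": force on the tool from outside, world axes, zero at the start; "wrist_torque": the same for the moment, N m; "gripper_width": finger opening in mm.
Only numpy, scipy, OpenCV 4.12 (cv2) and the standard library are available. Lean on these libraries where they do the work, as an engineer would, in place of code of your own. Each camera call takes 0.05 s, during which the arm holds its last target. There are 200 camera calls.

### The job

Press the green plunger of the bottle-cap dispenser all the way down once and let it come back up, so that exactly one red cap is pushed out of the slot. Then, with the fingertips only, slide that cap gently along the bench until it lies flat wholly on the round yellow spot, without picking it up or flicking it. Leave the other caps in the dispenser and everything else on the bench where it is, and finish clear of everything.

Things in the scene. Friction and masses are not known exactly. Their poses are not given: they have to be found in the camera images.
- dispenser: Fixed cap dispenser: clear square magazine (52 long, 54 wide, 60 mm high) with three stacked red caps; behind it a grey housing (80 long, 56 wide, 42 mm high) carrying the plunger. Origin on the bench (z = 0) under the magazine's axis; x points out of the slot, the way caps come out; z up. Magazine ends at x = +26 mm, housing at x = -106 mm. Position and yaw vary.
- landing (a point): Point on the bench, 74 mm out from the magazine axis on the dispenser's x axis, where the centre of an ejected cap comes to lie after a full slow press (a little further if pressed fast). The slot is 44 mm wide, 17 mm high, at bench level. When the plunger is let go the ejector draws back inside and the next cap drops down.
- plunger (a joint): Travel of the plunger, m: 0 when up, 0.028 when fully down. It moves straight down against a spring, about 1 N at the top and 5.5 N at the bottom (a little more when moved fast), and comes back up by itself. The ejector moves 2.8 times as far as the plunger.
- plunger_top (a point): Centre of the upper face of the green plunger head (32 mm across, 10 mm thick), which moves with it: 55 mm behind the magazine axis (dispenser x = -55 mm), 83 mm above the bench when up, 55 mm when fully down.
- cap_1: The lowest red screw cap in the magazine, the one to be ejected: a disc 40 mm across, 14 mm high, about 15 g. Origin at the centre of its underside, z up. It rests and slides on the bench top itself.
- cap_2: The second red cap, the same, standing on cap_1 in the magazine. It must stay in the magazine, where it drops to bench level after the press.
- cap_3: The third red cap, the same, on top of the stack. It must stay in the magazine.
- yellow_spot: Flat round yellow sticker with a thin white ring on it, 90 mm across, 1 mm thick to look at but with no edge to be felt (the cap slides over it freely). Origin at its centre on the bench. It lies on one side of the dispenser and the blue one on the other; the sides change.
- blue_spot: The same sticker in blue; not to be used.
- jar_1: Open clear glass jar, 54 mm across, 60 mm high, standing about 95 mm beyond (further from the robot than) the yellow spot's centre. Origin at the centre of its underside. Leave alone.
- jar_2: Open amber glass jar of the same size, about 95 mm beyond the blue spot's centre. Leave alone.
- reagent_bottle: Glass bottle with red screw top, 72 mm across, 150 mm high, to the left of the work. Origin at the centre of its underside. Leave alone.
- stapler: Cream and purple stapler, 130 x 32 x 52 mm, lying to the right. Origin under its centre. Leave alone.
- marker: White marker pen with blue cap, 130 x 18 mm, lying to the left, nearer the robot. Origin on the bench under its middle. Leave alone.
- tape_roll: Yellow roll of tape lying flat, 90 mm across, 20 mm high, to the right. Origin at the centre of its underside. Leave alone.
- tip_tray: Open aluminium tray, 140 x 100 x 35 mm, to the left, further away. Origin under its centre. Leave alone.
There are look-alikes about, which are no part of the job. Leave any orange look-alike of the dispenser alone. Leave any black or blue look-alike of the cap_3 alone.

How it is judged (in metres and radians):
On the way, in this order (a step that is already met when the one before it is completed fails the run):
1. the plunger is pressed all the way down and the cap is pushed out of the slot (value of joint plunger above 0.025 m and x of cap_1 in the frame of dispenser above 0.06 m), for 0.05 s.
2. the plunger is let back up, with the cap lying outside (value of joint plunger below 0.004 m and x of cap_1 in the frame of dispenser above 0.06 m), for 0.1 s.
At the end, for the whole second after the job is handed in: The ejected cap lies flat, upright and still with its centre within 26 mm of the yellow spot's centre (wholly on the spot, give or take 1 mm); the plunger is up (under 4 mm of travel); the other two caps are in the magazine, within 8 mm of its axis, one resting on the bench and the other on it (horizontal distance between cap_1 and yellow_spot below 0.026 m and height (world z) of each of cap_1, cap_2 below 0.004 m and angle between cap_1's own z axis and vertical below 0.1 rad and linear speed of cap_1 below 0.01 m/s and value of joint plunger below 0.004 m and horizontal distance between each of cap_2, cap_3 and dispenser below 0.008 m and height (world z) of cap_3 below 0.018 m); the robot touches nothing.
It fails at once if a second cap is pushed out (plunger pressed again) (horizontal distance between any of cap_2, cap_3 and dispenser above 0.012 m).
It fails at once if the cap is lifted more than 10 mm off the bench or tipped up by more than 0.4 rad (height (world z) of cap_1 above 0.01 m or angle between cap_1's own z axis and vertical above 0.4 rad).
It fails at once if the cap, once out, is flicked (faster than 0.5 m/s, more than 110 mm from the magazine axis) (x of cap_1 in the frame of dispenser above 0.03 m and horizontal distance between cap_1 and dispenser above 0.11 m and linear speed of cap_1 above 0.5 m/s).
It fails at once if another thing on the bench is moved more than 15 mm or tipped (distance of any of jar_1, jar_2, reagent_bottle, stapler, marker, tape_roll, tip_tray from where it was at the start of the episode above 0.015 m or angle between any of jar_1, jar_2, reagent_bottle, stapler, marker, tape_roll, tip_tray's own z axis and vertical above 0.3 rad).
It also fails if it takes over 48 s, if anything falls off the work surface, if the arm or the gripper's body presses on something with over 40 N, if the wrist force passes 120 N, or if a joint passes its speed limit or range.

## Working session

There is one attempt and no reset: what is moved stays moved. The work goes in short steps, Python scripts to look and compute and a tool call to move; the robot and the scene stay as the last step left them, time stands still between calls to the robot, and variables do not carry over. Pictures are saved under pics/ and viewed, about 8 in all and at most 12, crops included, and the job is handed in when it is done.

Besides the shell and the picture viewer there is one more tool, called after "Emit:" as name([rows], argument=value, ...), one row to a line, values as JSON. drive_tool: Moves the arm, as the interface text tells. Its arguments: {"type":"object","properties":{"motion":{"type":"array"},"grip":{"type":"number"}},"required":["motion"]}

```bash
ls; mkdir -p pics
python3 - <<'E'
from bench import arm
import cv2
print(arm.read_state())
for n in("top","side"):
    cv2.imwrite(f"pics/{n}0.png",arm.get_image(n)[:,:,::-1]); print(arm.calibration(n))
print(arm.calibration("wrist"))
E
```

```text
pics
{'clock': 0.0, 'joints': array([ 1.48962586e+00,  3.85585577e-01,  6.62666610e-03, -4.82532811e-04,
       -1.19396246e+00, -2.58615213e-01]), 'joint_vel': array([-0.00044894,  0.00043051, -0.00015872,  0.00059619, -0.001552  ,
       -0.0010833 ]), 'joint_efforts': array([ 1.09850909e-03, -3.92284405e+01,  1.88398039e+01,  4.18630198e+00,
       -4.61762495e-03,  3.50699693e-06]), 'position': array([208.08726619, 588.73860457, 230.20681322]), 'ee_rot': array([-0.69682406,  0.12037968,  0.6970068 ,  0.11885486]), 'contact_force': array([ 0.53243865, -0.43192408,  0.77244142]), 'wrist_torque': array([-0.01537089, -0.01693032,  0.01307924]), 'gripper_width': 85.50963467848521}
{'K': array([[531.84777165,   0.        , 317.57938141],
       [  0.        , 531.84777165, 246.17293929],
       [  0.        ,   0.        ,   1.        ]]), 'distortion': array([-0.07351641,  0.        ,  0.        ,  0.        ,  0.        ]), 'eye': array([ 2.70119128e+02, -1.33843283e+00,  1.39666554e+03]), 'attitude': array([-0.07447661,  0.07594072,  0.71155715, -0.69453054])}
{'K': array([[482.3413
[... 265 characters left out ...]
1512,  914.0621022 ]), 'attitude': array([ 0.33825578, -0.06407811, -0.17451378,  0.92250852])}
{'K': array([[381.77211697,   0.        , 315.53262082],
       [  0.        , 381.77211697, 236.82406187],
       [  0.        ,   0.        ,   1.        ]]), 'distortion': array([-0.01076546,  0.        ,  0.        ,  0.        ,  0.        ]), 'T_tool_cam': array([[-3.24105521e-04,  3.15397173e-01, -9.48959703e-01,
        -1.41145952e+02],
       [ 9.99999555e-01, -7.38579696e-04, -5.87012624e-04,
        -5.51263705e-01],
       [-8.86024492e-04, -9.48959471e-01, -3.15396794e-01,
        -8.08955618e+01],
       [ 0.00000000e+00,  0.00000000e+00,  0.00000000e+00,
         1.00000000e+00]])}
```

View pics/top0.png

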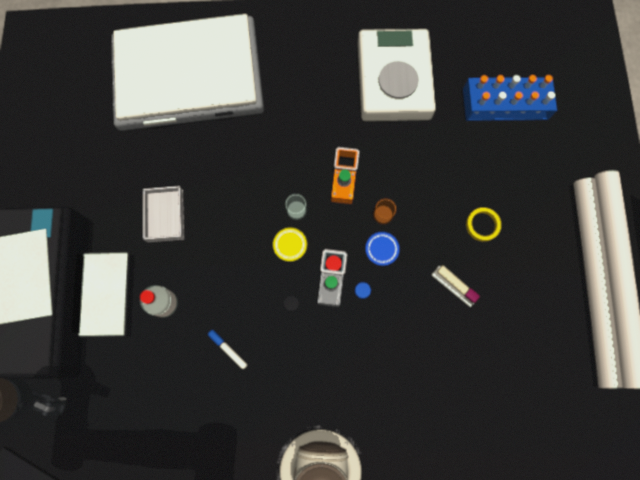

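View pics/side0.png

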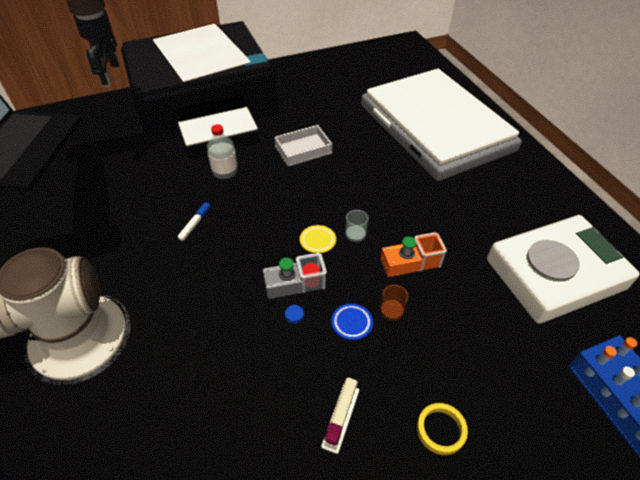

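The top view shows the grey dispenser (magazine at 334,261, plunger at 331,283) and the yellow spot at (290,244). The look-alikes are the orange dispenser (344,175), the black cap (291,303) and the blue cap (363,290). The grey dispenser with the red caps is the one described. I'll confirm it in a crop.

```bash
cat > h.py <<'E'
import numpy as np, cv2
from scipy.spatial.transform import Rotation as R
from bench import arm
def cam(n,st=None):
    c=arm.calibration(n)
    if n=="wrist":
        T=c["T_tool_cam"]; Rt=R.from_quat(st["ee_rot"]).as_matrix()
        return c,Rt@T[:3,:3],Rt@T[:3,3]+st["position"]
    return c,R.from_quat(c["attitude"]).as_matrix(),np.array(c["eye"])
def pix2w(n,uv,z,st=None):
    c,Rc,e=cam(n,st)
    p=cv2.undistortPoints(np.array(uv,float).reshape(-1,1,2),c["K"],c["distortion"]).reshape(-1,2)
    d=np.c_[p[:,0],-p[:,1],-np.ones(len(p))]@Rc.T
    z=np.broadcast_to(z,len(p))
    return e+d*((z-e[2])/d[:,2])[:,None]
def w2pix(n,P,st=None):
    c,Rc,e=cam(n,st)
    q=(np.array(P,float).reshape(-1,3)-e)@Rc; q[:,1:]*=-1
    return cv2.projectPoints(q,np.zeros(3),np.zeros(3),c["K"],c["distortion"])[0].reshape(-1,2)
E
python3 - <<'E'
from h import *
print(pix2w("top",[(331,283),(334,263),(290,244),(382,249),(296,212),(343,195)],[83,42,0,0,0,0]).round(1))
print(pix2w("side",[(287,264),(318,239),(352,322)],[83,0,0]).round(1))
im=cv2.imread("pics/top0.png")[185:320,260:420]
cv2.imwrite("pics/c1.png",cv2.resize(im,None,fx=5,fy=4.4*5/4.4*0.88,interpolation=cv2.INTER_CUBIC))
E
```

```text
[[ 459.7  -38.7   83. ]
 [ 517.6  -49.2   42. ]
 [ 580.1   66.1    0. ]
 [ 560.3 -180.8    0. ]
 [ 669.    48.6    0. ]
 [ 714.4  -81.2    0. ]]
[[ 465.6  -43.6   83. ]
 [ 581.7   64.7    0. ]
 [ 562.6 -184.3    0. ]]
```

View pics/c1.png

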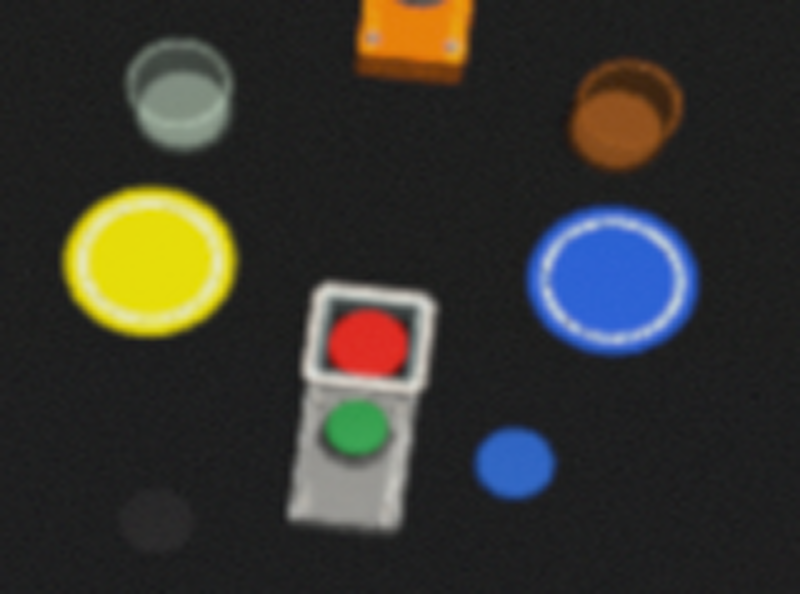

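The crop confirms the grey dispenser with a green plunger at (357,427) and a red cap in a clear magazine at (368,343). The yellow spot is to its left at (150,261), and the orange copy is ahead. Next I fit the dispenser pose.

Run:
```python
from h import *
from scipy.optimize import least_squares
crop=np.array([(357,427),(317,283),(438,293),(425,391),(303,379),(289,519),(401,531),(368,343)],float)
uv=crop/[5,4.4]+[260,185]-[.4,.4]
loc=np.array([(-55,0,83),(26,27,60),(26,-27,60),(-26,-27,60),(-26,27,60),(-106,28,42),(-106,-28,42),(0,0,42)],float)
def P(p):
    q=loc.copy();q[:,:2]=loc[:,:2]@R.from_euler('z',p[2]).as_matrix()[:2,:2].T+p[:2];return q
f=lambda p:(w2pix("top",P(p))-uv).ravel()
s=least_squares(f,[515,-50,-.1],loss='soft_l1');p=s.x
print(p,f(p).reshape(-1,2).round(2).tolist())
c,sn=np.cos(p[2]),np.sin(p[2])
for d in(-55,74):print(d,p[:2]+d*np.array([c,sn]))
print("side plunger px",w2pix("side",P(p)[:1]))
for n,uu in(("top",[(260+150/5-.4,185+261/4.4-.4)]),("side",[(318,239)])):
    w=pix2w(n,uu,0)[0,:2];print(w,"disp frame",np.array([[c,sn],[-sn,c]])@(w-p[:2]))
st=arm.read_state();print(R.from_quat(st["ee_rot"]).as_matrix().round(3))
```

```text
[ 5.18088262e+02 -4.70339517e+01 -1.39841785e-01] [[0.22, -0.2], [1.02, 1.57], [-2.26, 1.68], [-1.8, -0.71], [1.52, -0.39], [0.31, -0.33], [-0.26, -0.53], [-0.03, 0.3]]
-55 [463.62516889 -39.36769719]
74 [591.36587885 -57.34854869]
side plunger px [[285.49807241 262.83198786]]
[580.34741804  67.15100836] disp frame [ 45.73554998 121.74837596]
[581.70561241  64.69281363] disp frame [ 47.42312476 119.50349186]
[[-0.001 -0.333 -0.943]
 [-0.002 -0.943  0.333]
 [-1.     0.002 -0.   ]]
```

Emit:
drive_tool([
  [0,0,0,-6],
  [0,0,0,-6],
  [0,0,0,-6],
  [0,0,0,-6],
  [0,36,-11.4,0],
  [0,36,-11.4,0],
  [0,36,-11.4,0],
  [0,36,-11.4,0],
  [0,36,-11.4,0],
  [0,36,-11.4,0],
], grip=0)

```text
clock: 0.93
position: [293.7, 377.3, 230.9]
ee_rot: [-0.706, -0.028, 0.707, -0.028]
contact_force: [0.4, 1.0, 1.4]
gripper_width: -0.1
```

Emit:
drive_tool([
  [0,36,-11.4,0],
  [0,36,-11.4,0],
  [0,36,-11.4,0],
  [0,36,-11.4,0],
  [0,36,-11.4,0],
  [0,36,-11.4,0],
  [0,36,-11.4,0],
  [0,36,-11.4,0],
  [0,36,-11.4,0],
  [0,36,-11.4,0],
])

```text
clock: 1.77
position: [435.6, 27.6, 231.3]
ee_rot: [-0.707, -0.028, 0.707, -0.028]
contact_force: [1.2, 0.4, 0.6]
gripper_width: 0.0
```

Emit:
drive_tool([
  [0,36,-11.4,0],
  [0,36,-11.4,0],
  [0,0,0,0],
  [0,0,0,0],
])

```text
clock: 2.1
position: [463.9, -42.4, 230.6]
ee_rot: [-0.706, -0.026, 0.707, -0.026]
contact_force: [0.0, -1.0, 0.9]
gripper_width: -0.1
```

Run:
```python
from h import *
st=arm.read_state();im=arm.get_image("wrist");cv2.imwrite("pics/w1.png",im[:,:,::-1])
y=-.13984;p=np.array([518.09,-47.03]);d=np.array([np.cos(y),np.sin(y)])
print(w2pix("wrist",[(*(p-55*d),83),(*p,42),(*(p+74*d),0),(*st["position"],),(581,66,0)],st).round(1))
```

```text
[[312.2 218.6]
 [326.4 143.9]
 [343.6  56.5]
 [316.6 314.5]
 [204.4  58. ]]
```

View pics/w1.png

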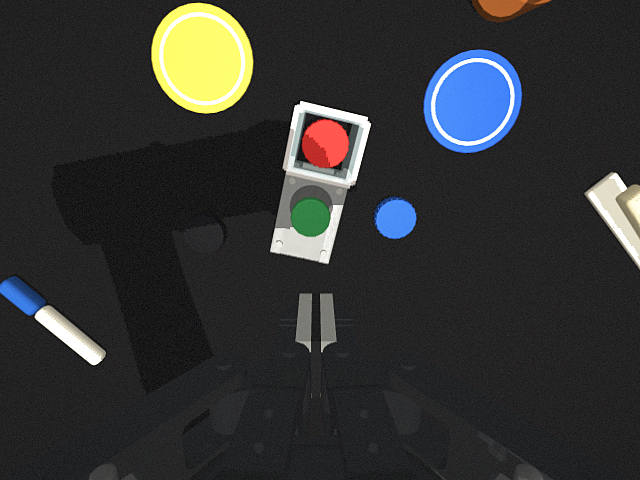

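The plunger shows at (310,217) and the prediction was (312,219). Yellow is at (202,58), which also agrees. I move down over the plunger and press slowly.

Emit:
drive_tool([
  [25,-3.5,0,0],
  [30,0,0,0],
  [30,0,0,0],
  [25,0,0,0],
  [15,0,0,0],
  [10,0,0,0],
  [5,0,0,0],
  [0,0,0,0],
  [0,0,0,0],
])

```text
clock: 2.9
position: [464.0, -36.2, 91.8]
ee_rot: [0.707, 0.029, -0.706, 0.029]
contact_force: [-0.5, 0.8, 0.8]
gripper_width: 0.0
```

Emit:
drive_tool([
  [2.5,0,0,0],
  [2.5,0,0,0],
  [2.5,0,0,0],
  [2.5,0,0,0],
  [2.5,0,0,0],
  [2.5,0,0,0],
  [2.5,0,0,0],
  [2.5,0,0,0],
  [2.5,0,0,0],
  [2.5,0,0,0],
])

```text
clock: 3.73
position: [464.0, -37.0, 66.2]
ee_rot: [0.707, 0.028, -0.706, 0.028]
contact_force: [-0.6, 1.0, 4.0]
gripper_width: -0.1
```

Emit:
drive_tool([
  [2,0,0,0],
  [2,0,0,0],
  [2,0,0,0],
  [2,0,0,0],
  [1.5,0,0,0],
  [1,0,0,0],
  [0.5,0,0,0],
  [0,0,0,0],
  [0,0,0,0],
])

```text
clock: 4.48
position: [464.0, -37.0, 55.4]
ee_rot: [0.707, 0.028, -0.706, 0.028]
contact_force: [0.1, 1.8, 5.0]
gripper_width: -0.2
```

Emit:
drive_tool([
  [0.7,0,0,0],
  [0.7,0,0,0],
  [0,0,0,0],
  [0,0,0,0],
])

```text
clock: 4.82
position: [464.1, -37.0, 55.0]
ee_rot: [0.707, 0.028, -0.706, 0.028]
contact_force: [-3.6, 1.7, 13.2]
gripper_width: 0.1
```

Force jumped to 13 N at z=55, so the plunger is fully down. I let it back up and look.

Emit:
drive_tool([
  [-2,0,0,0],
  [-4,0,0,0],
  [-5,0,0,0],
  [-6,0,0,0],
  [-10,0,0,0],
  [-25,0,0,0],
  [-30,0,0,0],
  [-30,0,0,0],
  [-20,0,0,0],
  [0,0,0,0],
], grip=56)

```text
clock: 5.65
position: [466.1, -36.8, 190.4]
ee_rot: [0.71, 0.028, -0.703, 0.028]
contact_force: [1.0, 0.3, 0.7]
gripper_width: 55.9
```

Emit:
drive_tool([
  [0,10,-30,0],
  [0,10,-30,0],
  [0,5,-30,0],
  [0,0,-10,0],
  [0,0,0,0],
  [0,0,0,0],
])

```text
clock: 6.15
position: [564.4, -54.1, 184.4]
ee_rot: [-0.705, -0.028, 0.708, -0.028]
contact_force: [0.5, 0.1, -0.1]
gripper_width: 56.1
```

Run:
```python
from h import *
st=arm.read_state();print(st["position"],st["gripper_width"]);im=arm.get_image("wrist");cv2.imwrite("pics/w2.png",im[:,:,::-1])
y=-.13984;p=np.array([518.09,-46]);d=np.array([np.cos(y),np.sin(y)])
print(w2pix("wrist",[(*(p-55*d),83),(*p,28),(*(p+74*d),14),(*(p+74*d),0),(581,67,0)],st).round(1))
```

```text
[564.39823478 -54.07436595 184.44304735] 56.11468781659137
[[284.7 361.8]
 [302.2 267.3]
 [321.4 179.2]
 [321.2 176.3]
 [176.5 177.1]]
```

View pics/w2.png

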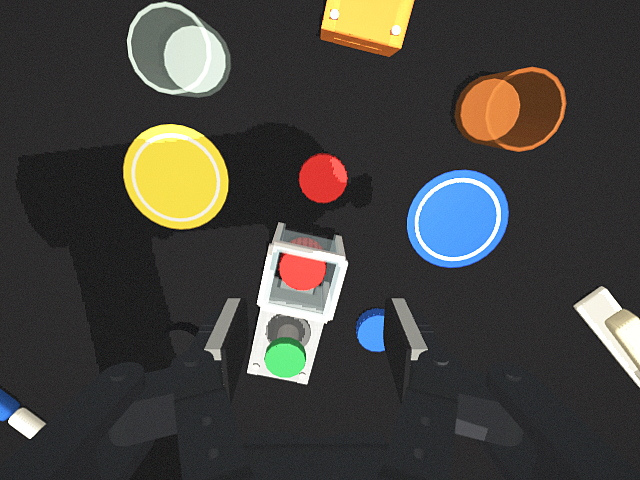

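The cap is out at (323,178), where predicted. The plunger is up and two caps remain in the magazine. I straddle the cap loosely with the fingers, jaws along the direction of travel, so the rear pad's flat face can push it.

Emit:
drive_tool([
  [0,5.7,-26.7,0],
  [30,0,0,0],
  [30,0,0,0],
  [30,0,0,0],
  [30,0,0,0],
  [20,0,0,0],
  [10,0,0,0],
  [0,0,0,0],
  [0,0,0,0],
], grip=53)

```text
clock: 6.95
position: [592.4, -57.5, 36.7]
ee_rot: [0.707, 0.028, -0.706, 0.028]
contact_force: [0.9, -0.2, -0.1]
gripper_width: 53.1
```

Run:
```python
from h import *
st=arm.read_state();print(st["position"],st["gripper_width"]);im=arm.get_image("wrist");cv2.imwrite("pics/w3.png",im[:,:,::-1])
print(w2pix("wrist",[(591.5,-57.6,14),(581,67,0),(st["position"][0],st["position"][1],14)],st).round(1))
```

```text
[592.43380856 -57.5109384   36.66755844] 53.07788889425371
[[316.5 292. ]
 [ 72.3 280.2]
 [316.4 290.2]]
```

View pics/w3.png

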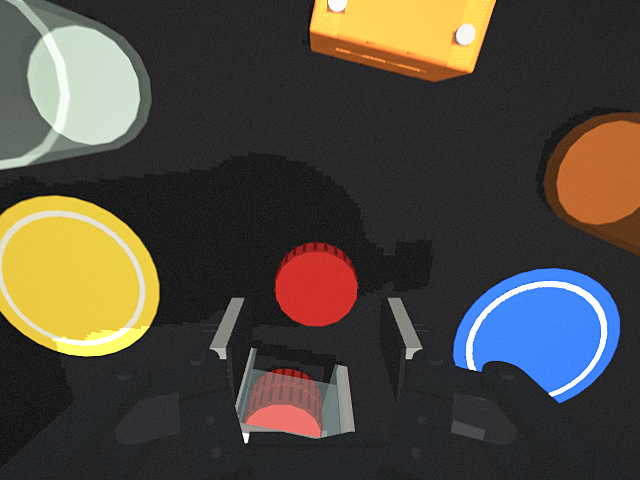

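Emit:
drive_tool([
  [8,0,-2.5,0],
  [8,0,0,0],
  [8,0,0,0],
  [6,0,0,0],
  [3,0,0,0],
  [1.5,0,0,0],
  [0,0,0,0],
  [0,0,0,0],
])

```text
clock: 7.67
position: [595.1, -57.5, 1.4]
ee_rot: [0.707, 0.028, -0.707, 0.028]
contact_force: [-0.3, 0.2, 0.9]
gripper_width: 53.0
```

Emit:
drive_tool([
  [0,-2,0,0],
  [0,-2,0,0],
  [0,-2,0,0],
  [0,-2,0,0],
  [0,-3,0,0],
  [0,-4,0.1,0],
  [0,-5,0.1,0],
  [0,-5,0.1,0],
  [0,-5,0.1,0],
  [0,-5,0.1,0],
])

```text
clock: 8.5
position: [591.6, -21.9, 1.4]
ee_rot: [-0.707, -0.028, 0.707, -0.028]
contact_force: [0.5, -0.5, 0.6]
gripper_width: 52.9
```

Emit:
drive_tool([
  [0,-6,0.1,0],
  [0,-6,0.1,0],
  [0,-6,0.1,0],
  [0,-6,0.1,0],
  [0,-6,0.1,0],
  [0,-6,0.1,0],
  [0,-6,0.1,0],
  [0,-6,0.1,0],
  [0,-5,0.1,0],
  [0,-4,0.1,0],
])

```text
clock: 9.33
position: [586.2, 34.8, 1.4]
ee_rot: [0.707, 0.028, -0.707, 0.028]
contact_force: [-0.8, -0.2, -0.5]
gripper_width: 53.2
```

Emit:
drive_tool([
  [0,-5,0.2,0],
  [0,-5,0.2,0],
  [0,-5,0.2,0],
  [0,-4,0.2,0],
  [0,-3,0.1,0],
  [0,-2,0.1,0],
  [0,-1,0,0],
  [0,0,0,0],
  [0,0,0,0],
])

```text
clock: 10.08
position: [583.2, 59.0, 1.4]
ee_rot: [-0.707, -0.028, 0.707, -0.028]
contact_force: [0.7, -0.3, 0.5]
gripper_width: 52.8
```

Run:
```python
from h import *
st=arm.read_state();print(st["position"],st["gripper_width"],st["contact_force"]);im=arm.get_image("wrist");cv2.imwrite("pics/w4.png",im[:,:,::-1])
print(w2pix("wrist",[(581,67,0),(581,60,14)],st).round(1))
```

```text
[583.19692796  58.96253762   1.38122986] 52.83326407168991 [ 0.69140961 -0.27437515  0.53439705]
[[297.2 316. ]
 [313.5 335.7]]
```

View pics/w4.png

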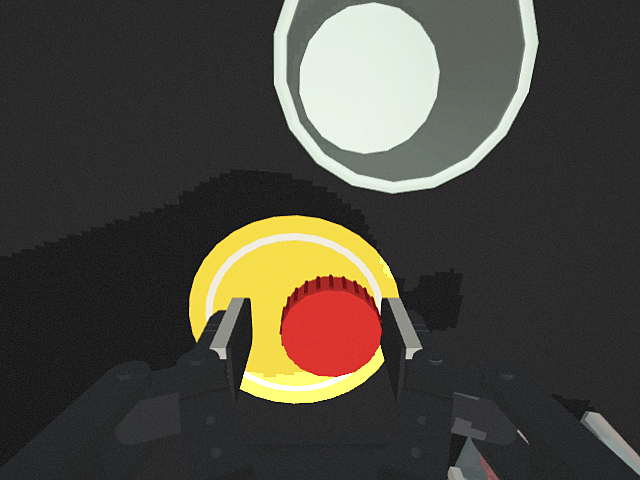

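The cap centre is at about (330,325) and the spot centre at about (294,309). That leaves roughly 15 mm more to push along the travel.

Emit:
drive_tool([
  [0,-1,0,0],
  [0,-2,0,0],
  [0,-3,0,0],
  [0,-3,0,0],
  [0,-3,0,0],
  [0,-1.5,0,0],
  [0,-1,0,0],
  [0,-0.5,0,0],
  [0,0,0,0],
  [0,0,0,0],
])

```text
clock: 10.97
position: [582.0, 74.0, 1.4]
ee_rot: [-0.707, -0.028, 0.707, -0.028]
contact_force: [0.5, 0.7, -0.3]
gripper_width: 53.2
```

Emit:
drive_tool([
  [0,1,0,0],
  [0,2,0,0],
  [0,2,0,0],
  [0,1.5,0,0],
  [0,0,0,0],
  [0,0,0,0],
  [-5,0,0,0],
  [-15,0,0,0],
  [-30,0,0,0],
  [-30,0,0,0],
])

```text
clock: 11.8
position: [581.7, 67.2, 81.6]
ee_rot: [-0.706, -0.028, 0.708, -0.028]
contact_force: [0.6, 0.7, 0.9]
gripper_width: 53.0
```

Emit:
drive_tool([
  [-30,0,0,0],
  [-30,0,0,0],
  [-20,0,0,0],
  [0,0,0,0],
  [0,0,0,0],
])

```text
clock: 12.22
position: [583.1, 67.8, 163.3]
ee_rot: [0.708, 0.028, -0.705, 0.027]
contact_force: [-1.2, 0.1, -1.3]
gripper_width: 53.4
```

Run:
```python
from h import *
st=arm.read_state();print(st["position"],st["gripper_width"],st["contact_force"]);im=arm.get_image("wrist");cv2.imwrite("pics/w5.png",im[:,:,::-1])
print(w2pix("wrist",[(583,67,0),(583,67,14)],st).round(1))
```

```text
[583.07284134  67.84879853 163.26722379] 53.358864129397276 [-1.15607705  0.10558081 -1.29907485]
[[317.3 214.5]
 [317.4 219.1]]
```

View pics/w5.png

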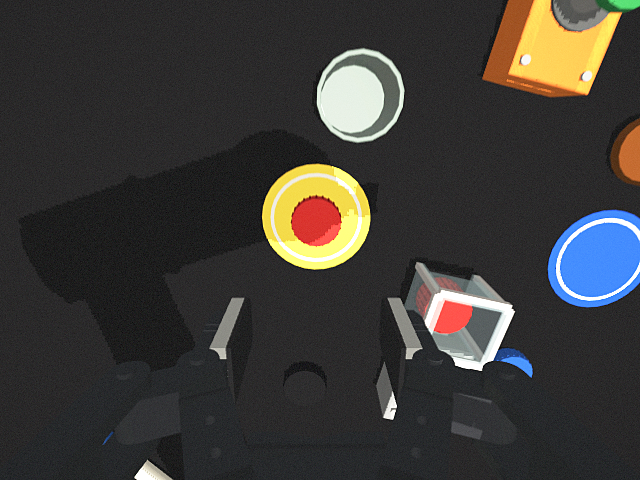

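The cap top is at (316,221) and the spot centre at (316,216). After the 4.6 px height parallax the cap is centred to about 1 mm. The arm is clear at z=163, so I hand in.

```bash
python3 -c "
from bench import arm
print(arm.job_done()); s=arm.read_state(); print(s['clock'],s['position'],s['contact_force'])"
```

```text
the job is handed in; nothing more can be done
None
the job is handed in; nothing more can be done
```

I pressed the green plunger once, slowly, to its stop (force rose to 13 N at z = 55 mm) and let it back up. One red cap came out. I slid it with the flat inner face of one fingertip, at up to about 70 mm/s, onto the yellow spot, backed off 6.5 mm, raised the arm to z = 163 mm and handed the job in at about 12.3 s.

- **Cap on the spot:** the last wrist picture shows it lying flat, within about 1–2 mm of the spot's centre once its height is allowed for.
- **Plunger and other caps:** the picture after the press showed the plunger up with two caps left in the magazine. I did not re-check the plunger after the slide; the last picture still showed red caps in the magazine.
- **Arm:** clear of everything, with about 1 N of noise on the force reading.

The only disagreement was that the cap lay about 3 mm further out from the slot than predicted. I corrected for that before pushing. No check failed, and handing in gave no verdict.

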